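# Refit the knob of a gas hob and hold the tap open

## Robot

A 7-joint arm with a two-finger parallel gripper is mounted at the origin on a cart in front of the work surface, level with it; the furniture and walls round the work are solid. World frame = base frame: x ahead of the robot, y to its left, z up, the work surface at z = 0. Lengths are in m, angles in rad, forces in N, time in s.
With the tool pointing down it reaches from about 0.4 to 0.875 m from the base axis. Payload 19.3 kg.
Tool frame: the origin (TCP) lies midway between the tips of the shut fingers; the grasp point (between the pads) lies 19 mm behind it; z points along the fingers, y is the line along which they close (so a half turn about z gives the same grasp; the last joint's range is limited). The gripper opens to 85 mm and grips with 20 to 120 N. Pads are 22 mm wide; open, the fingers measure 114 mm over their backs; the gripper's body (76 mm by 85 mm) begins 54 mm behind the grasp point. The pads swing forward as they close: fully open they stand 13 mm farther back than shut.
Start: joints at [-1.258, 0.521, -0.036, 1.599, 0.021, 1.021, -0.113], TCP at [0.233, 0.58, 0.231] pointing down, gripper open.
Joint ranges: [-2.91, 2.91], [-0.3, 2.13], [-1.5, 1.42], [0.17, 2.43], [-1.26, 4.41], [0.16, 1.93], [-2.52, 2.52]. Speed limits (rad/s): [1.89, 1.89, 2.39, 2.39, 3.01, 3.01, 3.01].

## Interface

Orientations are given as a rotation vector (axis times angle).
In Python, from plant import r gives the robot as it stands.
- The arm moves only by the tool apply_moves, never from a script. Its arguments are lists of equal length, an entry for each row: "dp": the shift along the world's x, y, z scaled (see below), a list of three; "turn": the turn about the world's z scaled (see below); "grip": the opening, from 0 (shut) to 1 (fully open). In form: {"dp": [[tx, ty, tz], ...], "turn": [turn, ...], "grip": [grip, ...]}. A call has 1 to 10 rows; each row is the pose to reach, as a shift and turn from the pose commanded when the call began, turning the shorter way round; what a row does not reach only later rows make up. The controller multiplies each number of a shift by 1 m and each number of a turn by 180 degrees. A row lasts 1/10 s, in which the tool goes at most 50 mm and 8.59 degrees, less where a joint would pass 70% of its speed; a pose out of reach is approached as far as the arm can. A call with a number of a shift or a turn outside -1 to 1 is refused whole. A call with a gripper value outside its range is refused whole. The fingers move at their own pace and stop on an object; "newtons" is the grip in N (left out, the last holds). Time passes only in rows, so rows that repeat a pose let the fingers close. It gives the time, the measured TCP pose, the force, the opening and the grip force at its end, in the units of the state.
- r.sense(): the state, without advancing time (a new reading comes with each control period).
- r.grab_frame(name): name is "scene" or "top" or "wrist"; returns a dict with "pixels" (400x640x3 uint8, blue, green, red), "mtx" (3x3 intrinsics, pixels), "R" (3x3) and "t" (3): a world point X has camera coordinates R X + t; the wrist camera has in their place "mount" (4x4, takes a point from camera to tool coordinates, whose origin is the TCP and whose axes are the flange's). Camera axes: x right, y down, z forward; pixel columns grow to the right and rows downward; lengths in m; the calibration is good to about 2 mm. A picture is of the moment at which its call begins: read the wrist's pose just before it. There is no depth.
- r.finish_job(): hands the job in; it is judged then, once.
Trained networks look in a picture, given as the dict that the camera call returned (one of the last four; its "shot" number tells which), for a name from the list of things; names that differ only in an ending like _2 or _b are one class to them, and where a whole thing is asked for, a point or a joint stands for the part that bears it (a point fixed in the world has none). Each returns a list of dicts, best first, with "conf" (0 to 1); they miss things now and then, are a little off and sometimes report something else, mostly with a low value. They report only what shows in the picture. A call takes as long as a camera call. They do not tell look-alikes from the thing itself.
- r.search_frame(picture, target): "at" ([column, row] in pixels, amid what is visible of it).
The state is a dict: "time_s": time; "joint_pos": joint angles; "qvel": joint speeds; "joint_torque": joint torques, N m; "ee_pos": TCP position; "tcp_rot": TCP orientation; "contact_force": force on the tool from outside, world axes, zero at the start; "ft_torque": the same for the moment, N m; "grip_width": finger opening in m; "grip_force": force on a finger pad.
Only numpy, scipy, OpenCV 4.12 (cv2) and the standard library are available. Lean on these libraries where they do the work, as an engineer would, in place of code of your own. Each camera call takes 0.05 s, during which the arm holds its last target. There are 200 camera calls.

## Task

The control knob of the one-burner gas hob has been pulled off and lies on the bench. Turn the knob so that its D-shaped hole matches the flat of the tap spindle, push it all the way onto the spindle, press it in against the spring with the tap still at off, and then, keeping it pressed in the whole time, turn it anticlockwise to the large flame mark. Finish while still gripping the knob, pressed in at that mark (the safety valve stays open only while it is held in), and do not disturb the bottle, screwdriver, tape and pliers lying around.

Things in the scene. Friction and masses are not known exactly. Their poses are not given: they have to be found in the camera images.
- knob: the loose hob knob, 0.1 kg, right way up on the bench: black skirt 48 mm across and 16 mm high, aluminium cap 4 mm thick, on it an upright aluminium grip bar 13 mm wide and 44 mm long, 20 to 40 mm above the underside. Origin: centre of the underside, on the axis; z up; the bar runs along x, its end with the black pointer line on its top and end is +x
- knob_bore (a point): centre of the blind end of the knob's bore, 16 mm above the underside, axes as the knob's. The bore opens in the underside: D-shaped, 15 mm across, its flat side on +x (the pointer end) 3 mm from the axis, so 0.5 mm clearance all round the spindle; lead-in chamfer 1.5 mm, 0.8 mm at the flat. It goes on only with the knob's +x along the spindle's +x, with up to 0.25 rad of turning play
- spindle_tip (a point): centre of the top of the hob's bare brass tap spindle, 26 mm above the steel top plate (88 mm above the bench); moves and turns with it: z up, +x square out of the flat. D-section 14 mm across, flat 2.5 mm from the axis, the top 2.5 mm tapered; 18 mm down begins a 17 mm neck. Knob fully on: this point meets the bore's end, the knob's underside is 16 mm lower
- tap_press (a joint): how far the spindle is pressed in, m: 0 out, 0.006 at the end stop; count 0.0035 or more as pressed in. A spring pushes it out with about 5 N at 0 and 8.5 N at 0.006; it comes out again when let go
- tap_turn (a joint): how far the spindle is turned, rad: 0 at off (flat and pointer towards the small ring mark at the back), growing anticlockwise seen from above; 1.2 (69 degrees) points at the large flame mark, 2.4 (end stop) at the small one. A catch inside locks it at off until it is pressed in 3.5 mm; friction 0.03 N m, no spring
- flame_mark (a point): the large printed flame mark on the hob's top plate, 36 mm from the spindle's axis; the pointer shall end in its direction
- hob: the hob, fixed: a low steel box 284 mm deep (x), 264 mm wide (y), its plain top plate 62 mm above the bench; burner and four-fingered pan support (up to 98 mm above the bench) in the rear part, 55 mm or more from the spindle. Origin: centre of the underside; +x to the back, z up. The spindle's axis is at x = -95 mm, y = 0
- squeeze_bottle: bystander: white squeeze bottle, 58 mm thick, 180 mm tall, standing; origin at its foot
- screwdriver_black: bystander: screwdriver with a black handle, 170 mm long, lying; origin under its middle
- tape_roll: bystander: roll of black tape, 66 mm across, 18 mm high, lying flat; origin under its middle
- pliers_red: bystander: pliers with red handles, 180 mm long, lying flat; origin under its middle
Not all that is in view belongs to the job. Of the things shaped like the knob, the black one is meant.

How it is judged:
By the outcome, as a careful person would: the job done as asked, in the order asked, and still so for the second after the job is handed in, while the arm keeps its last pose, push and grip.
It also fails if it takes over 51 s, if anything falls off the work surface, if the arm or the gripper's body presses on something with over 40 N, if the wrist force passes 120 N, or if a joint passes its speed limit or range.

## Working session

There is one attempt and no reset: what is moved stays moved. The work goes in short steps, Python scripts to look and compute and a tool call to move; the robot and the scene stay as the last step left them, time stands still between calls to the robot, and variables do not carry over. Pictures are saved under pics/ and viewed, at most 10 in all, crops included, and the job is handed in when it is done.

Besides the shell and the picture viewer there is one more tool, called after ">>>" as name([rows], argument=value, ...), one row to a line, values as JSON. apply_moves: Moves the arm, as the interface text tells. Shifts and turns lie within -1 to 1; 1 stands for 1 m of shift or 180 degrees of turn. Its arguments: {"type":"object","properties":{"dp":{"type":"array","items":{"type":"array","items":{"type":"number"}}},"turn":{"type":"array","items":{"type":"number"}},"grip":{"type":"array","items":{"type":"number"}},"newtons":{"type":"number"}},"required":["dp","turn","grip"]}

```bash
mkdir -p pics; ls; cat > h.py <<'E'
import numpy as np, cv2
from plant import r
def ray(f,px):
    K=np.array(f["mtx"]);R=np.array(f["R"]);t=np.array(f["t"])
    d=R.T@np.linalg.inv(K)@np.array([px[0],px[1],1.]);return -R.T@t,d
def atz(f,px,z):
    c,d=ray(f,px);return c+d*(z-c[2])/d[2]
def proj(f,X):
    p=np.array(f["mtx"])@(np.array(f["R"])@np.array(X)+np.array(f["t"]));return p[:2]/p[2]
E
python3 - <<'E'
from h import *
s=r.sense();print(s)
for n in("top","scene"):
    f=r.grab_frame(n);cv2.imwrite(f"pics/{n}0.png",np.array(f["pixels"]))
    print(n,np.round(-np.array(f["R"]).T@f["t"],3))
    for t,z in(("knob",.03),("spindle_tip",.088),("flame_mark",.062),("hob",.062),("squeeze_bottle",.09),("screwdriver_black",.01),("tape_roll",.018),("pliers_red",.01)):
        for d in r.search_frame(f,t)[:3]: print(t,np.round(d["at"],1),round(d["conf"],2),np.round(atz(f,d["at"],z),3))
E
```

```text
pics
{'time_s': 0.0, 'joint_pos': array([-1.25822497,  0.52199817, -0.03632119,  1.59999589,  0.02123384,
        1.02107807, -0.11277332]), 'qvel': array([ 0.00091408,  0.00127037, -0.0002088 ,  0.0009687 , -0.00079665,
       -0.00157743,  0.00052824]), 'joint_torque': array([-1.48407522e-03, -9.27104545e+01,  1.97970517e+00, -3.69918001e+01,
        1.79836352e-02,  8.22145696e-03, -6.32537376e-05]), 'ee_pos': array([0.23335713, 0.57945151, 0.23074001]), 'tcp_rot': array([-5.97528520e-01, -3.08414207e+00,  1.71080666e-03]), 'contact_force': array([-0.01638671, -0.10160778,  0.13571273]), 'ft_torque': array([0.00062213, 0.00152179, 0.01172144]), 'grip_force': 0.0, 'grip_width': 0.08555847372063596}
top [0.352 0.012 1.388]
knob [437.8 263.2] 0.75 [ 0.351 -0.296  0.03 ]
knob [449.3 207.2] 0.7 [ 0.526 -0.341  0.03 ]
knob [433. 233.] 0.63 [ 0.445 -0.286  0.03 ]
flame_mark [278.6 158.8] 0.65 [0.687 0.197 0.062]
hob [275.  158.7] 0.56 [0.688 0.209 0.062]
squeeze_bottle [418.8 154.4] 0.75 [ 0.684 -0.241  0.09 ]
squeeze_bottle [201.6 162.8] 0.51 [0.673 0.434 0.09 ]
tape_roll [207.4 166.8] 0.65 [0.677 0.438 0.018]
pliers_red [484.9 179.1] 0.89 [ 0.618 -0.466  0.01 ]
scene [-0.377 -0.627  0.63 ]
knob [381.9 242. ] 0.69 [ 0.479 -0.22   0.03 ]
knob [428.3 256.1] 0.6 [ 0.498 -0.356  0.03 ]
knob [362.2 258.7] 0.49 [ 0.37  -0.219  0.03 ]
flame_mark [314.6 182.5] 0.78 [0.631 0.152 0.062]
flame_mark [399.3 265.8] 0.66 [ 0.364 -0.33   0.062]
hob [313.4 183.1] 0.75 [0.624 0.152 0.062]
squeeze_bottle [428.2 207.3] 0.95 [ 0.663 -0.276  0.09 ]
squeeze_bottle [312.8 184. ] 0.43 [0.567 0.111 0.09 ]
squeeze_bottle [269.8 176.3] 0.4 [0.519 0.273 0.09 ]
```

View pics/top0.png

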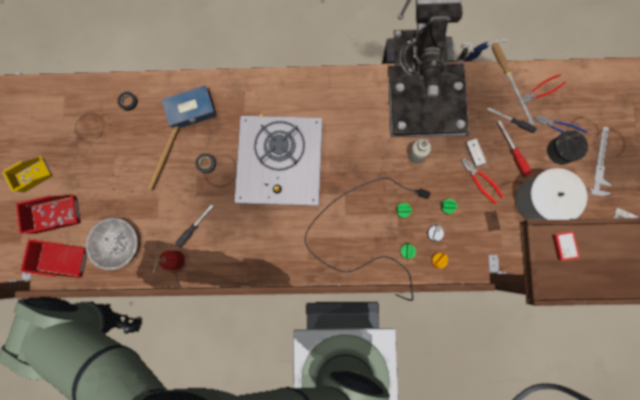

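View pics/scene0.png

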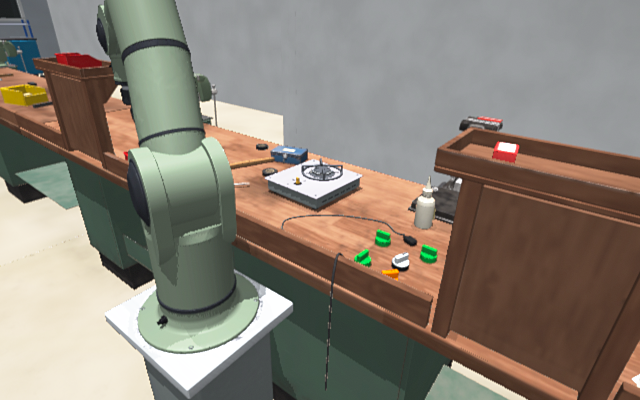

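>>> apply_moves([
  [0.267, -0.33, 0.07],
  [0.267, -0.33, 0.07],
  [0.267, -0.33, 0.07],
  [0.267, -0.33, 0.07],
  [0.267, -0.33, 0.07],
  [0.267, -0.33, 0.07],
  [0.267, -0.33, 0.07],
  [0.267, -0.33, 0.07],
  [0.267, -0.33, 0.07],
  [0.267, -0.33, 0.07],
], turn=[0, 0, 0, 0, 0, 0, 0, 0, 0, 0], grip=[1, 1, 1, 1, 1, 1, 1, 1, 1, 1])

```text
time_s: 1.9
ee_pos: [0.5033, 0.2456, 0.3021]
tcp_rot: [0.607, 3.08, -0.001]
contact_force: [-0.6, 0.1, 0.0]
grip_width: 0.0854
grip_force: 0.0
```

```bash
python3 - <<'E'
from h import *
from scipy.spatial.transform import Rotation as Ro
s=r.sense();print(s["time_s"],s["ee_pos"],s["tcp_rot"],s["joint_pos"])
f=r.grab_frame("wrist");print(np.round(f["mount"],3),np.round(f["mtx"],0)[0])
print(np.round(Ro.from_rotvec(s["tcp_rot"]).as_matrix(),3))
a=cv2.resize(np.array(cv2.imread("pics/top0.png"))[190:275,385:475],None,fx=6,fy=6,interpolation=3)
cv2.imwrite("pics/c.png",a)
E
```

```text
1.9 [0.50325941 0.24564521 0.30207741] [ 6.06767170e-01  3.08033750e+00 -5.32583056e-04] [-0.62576706  0.34785877  0.08652328  1.69148956 -0.03118199  1.10234248
  0.65145766]
[[-0.    -0.953 -0.302  0.078]
 [ 1.    -0.    -0.     0.   ]
 [ 0.    -0.302  0.953 -0.143]
 [ 0.     0.     0.     1.   ]] [305.   0. 320.]
[[-0.925  0.379  0.002]
 [ 0.379  0.925 -0.001]
 [-0.002  0.    -1.   ]]
```

View pics/c.png

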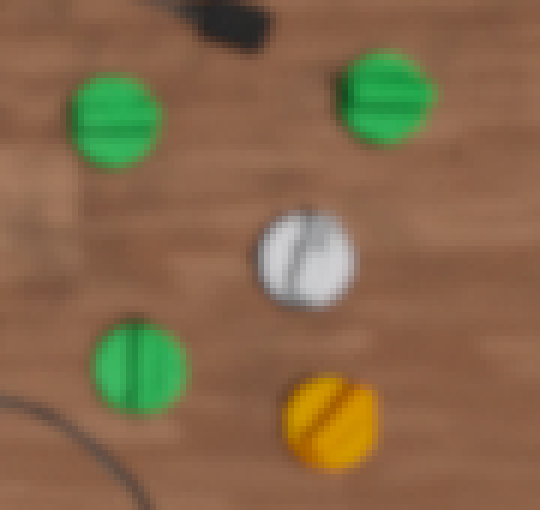

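```bash
cat >> h.py <<'E'
from scipy.spatial.transform import Rotation as Ro
def wrist():
    s=r.sense();f=r.grab_frame("wrist")
    T=np.eye(4);T[:3,:3]=Ro.from_rotvec(s["tcp_rot"]).as_matrix();T[:3,3]=s["ee_pos"]
    W=np.linalg.inv(T@np.array(f["mount"]));f["R"]=W[:3,:3];f["t"]=W[:3,3]
    return s,f
def show(f,name,fx=1,box=None):
    p=np.array(f["pixels"])
    if box: p=p[box[1]:box[3],box[0]:box[2]]
    cv2.imwrite("pics/"+name,cv2.resize(p,None,fx=fx,fy=fx,interpolation=3))
E
python3 - <<'E'
from h import *
import pickle
s,f=wrist();show(f,"w1.png");pickle.dump(f,open("w1.pkl","wb"))
for t,z in(("spindle_tip",.088),("flame_mark",.062),("hob",.062)):
    for d in r.search_frame(f,t)[:3]: print(t,np.round(d["at"],1),round(d["conf"],2),np.round(atz(f,d["at"],z),4))
E
```

```text
spindle_tip [315.4 239. ] 0.55 [0.584  0.2083 0.088 ]
flame_mark [333.7 271.2] 0.77 [0.6516 0.2082 0.062 ]
hob [333.7 267.5] 0.7 [0.6461 0.2103 0.062 ]
```

View pics/w1.png

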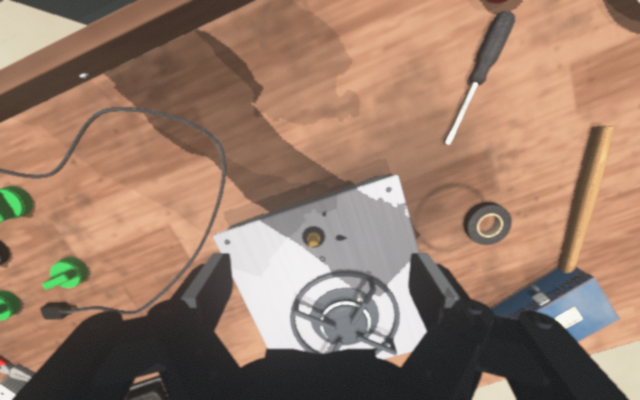

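>>> apply_moves([
  [0, -0.2, -0.05],
  [-0.02, -0.54, -0.05],
  [-0.02, -0.54, -0.05],
  [-0.02, -0.54, -0.05],
  [-0.02, -0.54, -0.05],
  [-0.02, -0.54, -0.05],
  [-0.02, -0.54, -0.05],
  [-0.02, -0.54, -0.05],
  [-0.02, -0.54, -0.05],
  [-0.02, -0.54, -0.05],
], turn=[0, 0, 0, 0, 0, 0, 0, 0, 0, 0], grip=[1, 1, 1, 1, 1, 1, 1, 1, 1, 1])

```text
time_s: 3.15
ee_pos: [0.4823, -0.2479, 0.2545]
tcp_rot: [0.594, 3.085, 0.0]
contact_force: [0.9, 0.6, 0.6]
grip_width: 0.0856
grip_force: 0.0
```

>>> apply_moves([
  [-0.02, 0, -0.05],
  [-0.02, 0, -0.05],
  [-0.02, 0, -0.05],
], turn=[0, 0, 0], grip=[1, 1, 1])

```text
time_s: 3.45
ee_pos: [0.462, -0.2461, 0.204]
tcp_rot: [-0.596, -3.083, -0.001]
contact_force: [0.3, 1.1, 1.3]
grip_width: 0.0851
grip_force: 0.0
```

```bash
python3 - <<'E'
from h import *
import pickle
s,f=wrist();print(s["ee_pos"]);pickle.dump(f,open("w2.pkl","wb"))
for t,z in(("knob",.03),):
    for d in r.search_frame(f,t)[:6]: print(t,np.round(d["at"],1),round(d["conf"],2),np.round(atz(f,d["at"],z),4))
u=proj(f,[.445,-.293,.03]);print(u);show(f,"w2.png")
f=pickle.load(open("w1.pkl","rb"));show(f,"w1c.png",5,(210,170,360,290))
E
```

```text
[ 0.4620461  -0.24612205  0.20402558]
knob [263.3 255.1] 0.93 [ 0.5233 -0.3415  0.03  ]
knob [229.8 107.8] 0.92 [ 0.3622 -0.3028  0.03  ]
knob [273.  176.3] 0.8 [ 0.4422 -0.292   0.03  ]
knob [325.8  96.2] 0.6 [ 0.3878 -0.2099  0.03  ]
knob [377.  207.2] 0.59 [ 0.5167 -0.2003  0.03  ]
[273.25651884 179.0054726 ]
```

View pics/w2.png

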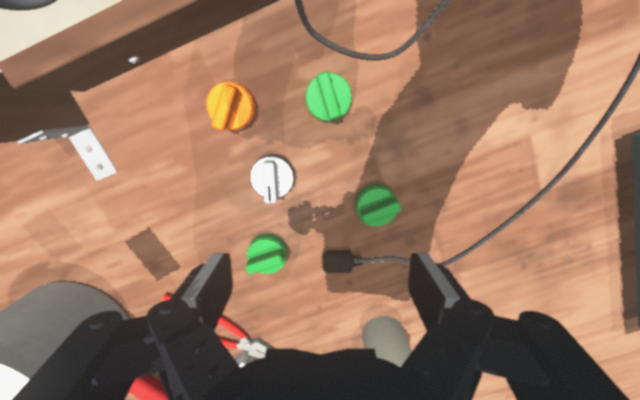

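View pics/w1c.png

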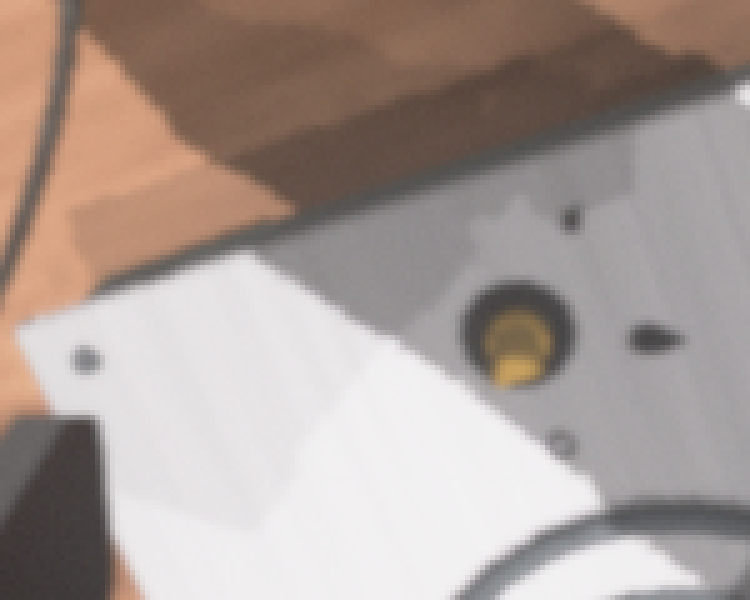

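```bash
python3 - <<'E'
from h import *
import pickle
from scipy.optimize import least_squares
f=pickle.load(open("w2.pkl","rb"));show(f,"w2c.png",10,(240,145,305,205))
f=pickle.load(open("w1.pkl","rb"))
P=[atz(f,p,.062)[:2] for p in((322.4,258.6),(341,237.8),(324.2,213.6))]
print(np.round(P,4),"collar",atz(f,(313.6,236.6),.062))
def m(v,a): return v[:2]+.036*np.array([np.cos(v[2]+a),np.sin(v[2]+a)])
q=least_squares(lambda v:np.concatenate([m(v,a)-p for a,p in zip((0,1.2,2.4),P)]),[.59,.2,0])
print(q.x,q.fun*1e3)
print("proj tip",proj(f,[*q.x[:2],.088]),"collar",proj(f,[*q.x[:2],.062]))
E
```

```text
[[0.6269 0.2008]
 [0.6068 0.2365]
 [0.5652 0.2283]] collar [0.59097333 0.20229082 0.062     ]
[ 0.59110505  0.20301429 -0.05453065] [ 0.16305074  0.2605274  -0.8757265  -0.66510278  0.71267575  0.40457538]
proj tip [313.74710663 245.05295509] collar [314.12380412 236.49953685]
```

View pics/w2c.png

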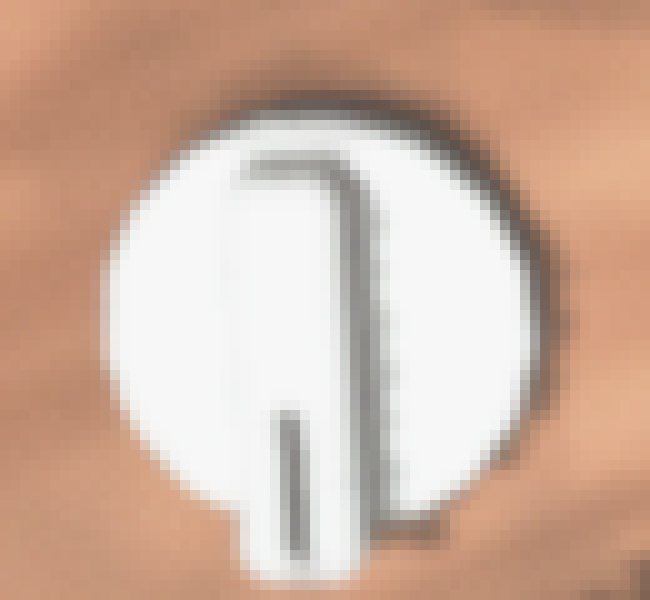

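```bash
python3 - <<'E'
from h import *
import pickle
f=pickle.load(open("w2.pkl","rb"))
a,b=[atz(f,p,.04) for p in((268.2,163.2),(270,202.8))]
d=b-a;print(a,b,np.linalg.norm(d),"mid",(a+b)/2,"ang",np.degrees(np.arctan2(d[1],d[0])))
c,e=[atz(f,p,.04) for p in((269,186.2),(269.8,201.5))];print("line ang",np.degrees(np.arctan2(*(e-c)[1::-1])))
print("cap",atz(f,(272.1,176.8),.02))
print(np.degrees(np.arctan2(.925,.379)))
E
```

```text
[ 0.42625165 -0.28849145  0.04      ] [ 0.46565729 -0.30462038  0.04      ] 0.042578714510298245 mid [ 0.44595447 -0.29655591  0.04      ] ang -22.259538033942842
line ang -21.895575741597238
cap [ 0.44397171 -0.29554022  0.02      ]
67.71962896433763
```

>>> apply_moves([
  [-0.017, -0.05, 0],
  [-0.017, -0.05, 0],
  [-0.017, -0.05, 0],
  [-0.017, -0.05, 0],
  [-0.017, -0.05, 0],
  [-0.017, -0.05, 0],
  [-0.017, -0.05, 0],
  [-0.017, -0.05, 0],
  [-0.017, -0.05, 0],
  [-0.017, -0.05, 0],
], turn=[-0.45, -0.45, -0.45, -0.45, -0.45, -0.45, -0.45, -0.45, -0.45, -0.45], grip=[0.6, 0.6, 0.6, 0.6, 0.6, 0.6, 0.6, 0.6, 0.6, 0.6])

```text
time_s: 4.55
ee_pos: [0.4469, -0.2963, 0.2058]
tcp_rot: [2.46, 1.952, 0.002]
contact_force: [-0.5, 0.0, -0.2]
grip_width: 0.0515
grip_force: 0.0
```

>>> apply_moves([
  [0, 0, -0.03],
  [0, 0, -0.06],
  [0, 0, -0.08],
  [0, 0, -0.1],
  [0, 0, -0.1],
  [0, 0, -0.1],
  [0, 0, -0.1],
  [0, 0, -0.1],
  [0, 0, -0.1],
  [0, 0, -0.1],
], turn=[-0.45, -0.45, -0.45, -0.45, -0.45, -0.45, -0.45, -0.45, -0.45, -0.45], grip=[0.6, 0.6, 0.6, 0.6, 0.6, 0.6, 0.6, 0.6, 0.6, 0.6])

```text
time_s: 5.55
ee_pos: [0.4473, -0.2961, 0.1055]
tcp_rot: [-3.139, 0.112, -0.003]
contact_force: [0.6, -0.7, 0.2]
grip_width: 0.0514
grip_force: 0.0
```

>>> apply_moves([
  [0, 0, 0],
  [0, 0, 0],
  [0, 0, 0],
  [0, 0, 0],
], turn=[-0.1, -0.1, -0.1, -0.1], grip=[0.6, 0.6, 0.6, 0.6])

```text
time_s: 5.95
ee_pos: [0.4463, -0.2965, 0.105]
tcp_rot: [-3.086, 0.589, -0.001]
contact_force: [-0.1, 0.6, 0.1]
grip_width: 0.0511
grip_force: 0.0
```

```bash
python3 - <<'E'
from h import *
import pickle
s,f=wrist();pickle.dump(f,open("w3.pkl","wb"));print(s["ee_pos"],s["joint_pos"])
M=Ro.from_rotvec(s["tcp_rot"]).as_matrix();print("y ang",np.degrees(np.arctan2(M[1,1],M[0,1])),M[:,2])
u=proj(f,[.4455,-.2965,.03]);print(u)
for d in r.search_frame(f,"knob")[:4]: print(d["at"],d["conf"])
show(f,"w3.png",4,(int(u[0])-80,int(u[1])-65,int(u[0])+80,int(u[1])+65))
E
```

```text
[ 0.44633773 -0.29650846  0.10501244] [-0.15571576  0.81836009  0.97064439  1.97232314 -0.91154747  0.8674216
 -0.62397123]
y ang -111.60845403649213 [ 8.94834805e-04 -3.76626761e-05 -9.99999599e-01]
[320.83071849 208.45528863]
[337.8, 73.2] 0.96
[358.1, 286.8] 0.89
[167.1, 162.6] 0.77
[268.6, 295.1] 0.73
```

View pics/w3.png

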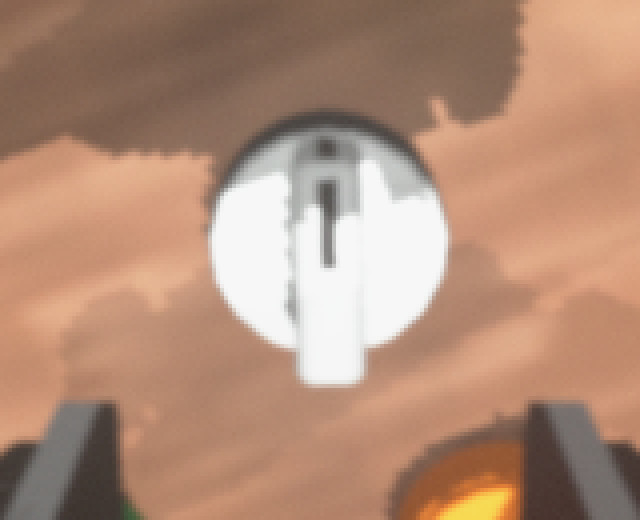

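```bash
python3 - <<'E'
from h import *
import pickle
f=pickle.load(open("w3.pkl","rb"))
u=(240,143)
e,a=[atz(f,(u[0]+p[0]/4,u[1]+p[1]/4),.04) for p in((328,168),(331,384))]
d=e-a;print(a,e,np.linalg.norm(d),"mid",(a+e)/2,"ang",np.degrees(np.arctan2(d[1],d[0])))
print("cap",atz(f,(u[0]+328.5/4,u[1]+240/4),.02))
E
```

```text
[ 0.42576792 -0.29020914  0.04      ] [ 0.46485728 -0.30501861  0.04      ] 0.041800690082817664 mid [ 0.4453126  -0.29761388  0.04      ] ang -20.749790858417786
cap [ 0.44604679 -0.29784164  0.02      ]
```

>>> apply_moves([
  [-0.001, -0.001, -0.04],
  [-0.001, -0.001, -0.06],
  [-0.001, -0.001, -0.075],
  [-0.001, -0.001, -0.082],
  [-0.001, -0.001, -0.082],
  [-0.001, -0.001, -0.082],
  [-0.001, -0.001, -0.082],
  [-0.001, -0.001, -0.082],
  [-0.001, -0.001, -0.082],
  [-0.001, -0.001, -0.082],
], turn=[0, 0, 0, 0, 0, 0, 0, 0, 0, 0], grip=[0.6, 0.6, 0.6, 0.6, 0.6, 0.3, 0.1, 0, 0, 0], newtons=60)

```text
time_s: 7.05
ee_pos: [0.4446, -0.2982, 0.0235]
tcp_rot: [-3.084, 0.597, -0.002]
contact_force: [-0.3, 1.9, 10.0]
grip_width: 0.0116
grip_force: 59.2
```

>>> apply_moves([
  [0, 0, 0],
  [0, 0, 0],
  [0, 0, 0],
  [0, 0, 0],
], turn=[0, 0, 0, 0], grip=[0, 0, 0, 0])

```text
time_s: 7.45
ee_pos: [0.4447, -0.2982, 0.0235]
tcp_rot: [3.084, -0.597, 0.002]
contact_force: [-0.7, 1.9, 10.2]
grip_width: 0.0117
grip_force: 59.2
```

```bash
python3 - <<'E'
from h import *
s,f=wrist()
for k in("ee_pos","contact_force","grip_width","grip_force","joint_pos"):print(k,np.round(s[k],4))
M=Ro.from_rotvec(s["tcp_rot"]).as_matrix();print("y ang",np.degrees(np.arctan2(M[1,1],M[0,1])))
show(f,"w4.png",1)
E
```

```text
ee_pos [ 0.4447 -0.2982  0.0235]
contact_force [-0.7102  1.8738 10.1657]
grip_width 0.0117
grip_force 59.1791
joint_pos [-0.0681  0.9179  0.824   1.9989 -1.0591  0.7327 -0.5178]
y ang -111.92279554526262
```

>>> apply_moves([
  [0, 0, 0.04],
  [0, 0, 0.08],
  [0.005, 0.03, 0.12],
  [0.015, 0.07, 0.145],
  [0.025, 0.12, 0.145],
  [0.035, 0.17, 0.145],
  [0.043, 0.22, 0.145],
  [0.05, 0.27, 0.145],
  [0.06, 0.32, 0.145],
  [0.07, 0.37, 0.145],
], turn=[0, 0, 0.01, 0.02, 0.03, 0.045, 0.06, 0.08, 0.1, 0.104], grip=[0, 0, 0, 0, 0, 0, 0, 0, 0, 0], newtons=80)

```text
time_s: 8.5
ee_pos: [0.5132, 0.0694, 0.1682]
tcp_rot: [-3.14, 0.084, -0.001]
contact_force: [0.7, 0.2, -2.2]
grip_width: 0.0106
grip_force: 80.1
```

>>> apply_moves([
  [0.005, 0.05, 0],
  [0.012, 0.1, 0],
  [0.016, 0.131, 0],
  [0.016, 0.131, 0],
  [0.016, 0.131, 0],
  [0.016, 0.131, 0],
  [0.016, 0.131, 0],
  [0.016, 0.131, 0],
], turn=[0, 0, 0, 0, 0, 0, 0, 0], grip=[0, 0, 0, 0, 0, 0, 0, 0])

```text
time_s: 9.3
ee_pos: [0.5293, 0.1972, 0.1678]
tcp_rot: [-3.14, 0.09, -0.0]
contact_force: [0.7, -0.5, -0.6]
grip_width: 0.0112
grip_force: 80.1
```

```bash
python3 - <<'E'
from h import *
import pickle
s,f=wrist();pickle.dump(f,open("w5.pkl","wb"))
for k in("time_s","ee_pos","contact_force","grip_width","grip_force","joint_pos"):print(k,np.round(s[k],4))
M=Ro.from_rotvec(s["tcp_rot"]).as_matrix();print("y ang",np.degrees(np.arctan2(M[1,1],M[0,1])),M[:,2])
print(proj(f,[.591,.203,.088]),proj(f,s["ee_pos"]))
show(f,"w5.png",3,(210,150,430,340))
E
```

```text
time_s 9.3
ee_pos [0.5293 0.1972 0.1678]
contact_force [ 0.7095 -0.45   -0.6321]
grip_width 0.0112
grip_force 80.0885
joint_pos [-1.138   0.808   1.0981  1.8563 -0.8462  1.0351 -1.3098]
y ang -93.29515585683811 [ 6.04212523e-05  3.56988565e-04 -9.99999934e-01]
[307.40389736 124.10236313] [320.80852183 255.38203151]
```

View pics/w5.png

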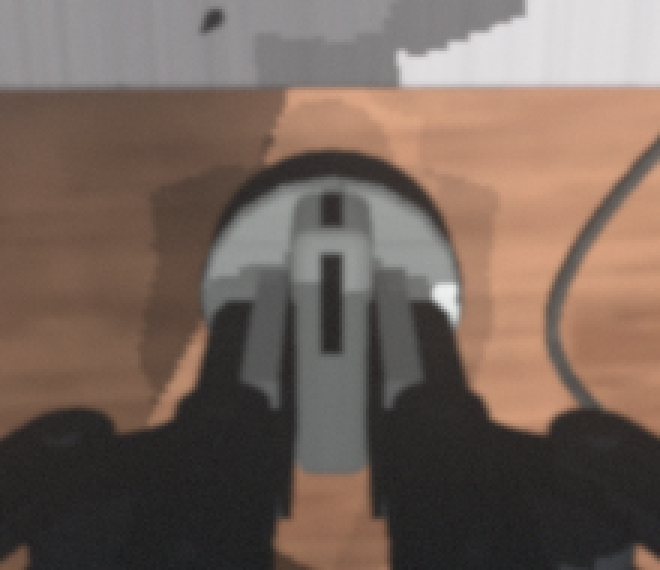

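```bash
python3 - <<'E'
from h import *
import pickle
f=pickle.load(open("w5.pkl","rb"));z0=.1678
a,e=[atz(f,(210+p[0]/3,150+p[1]/3),z0+.0165) for p in((332,472),(332,229))]
d=e-a;print("bar",np.linalg.norm(d),(a+e)/2,np.degrees(np.arctan2(d[1],d[0])))
img=np.array(f["pixels"]).copy()
V=[(.6269,.2008,.062),(.6068,.2365,.062),(.5652,.2283,.062),(.591,.203,.062),(.591,.203,.088)]
c=cv2.resize(img[60:170,240:400],None,fx=5,fy=5,interpolation=3)
for X in V:
    p=proj(f,X);print(X,p);q=tuple(int(v) for v in((p[0]+.5-240)*5,(p[1]+.5-60)*5));cv2.drawMarker(c,q,(0,0,255),0,8,1)
cv2.imwrite("pics/w5b.png",c)
E
```

```text
bar 0.04300185770849468 [0.53122096 0.19715252 0.1843    ] -3.280456231729761
(0.6269, 0.2008, 0.062) [308.32528689  72.9056507 ]
(0.6068, 0.2365, 0.062) [264.43314633 103.47121841]
(0.5652, 0.2283, 0.062) [280.10502265 155.84229961]
(0.591, 0.203, 0.062) [308.70107972 121.72081774]
(0.591, 0.203, 0.088) [307.40389736 124.10236313]
```

View pics/w5b.png

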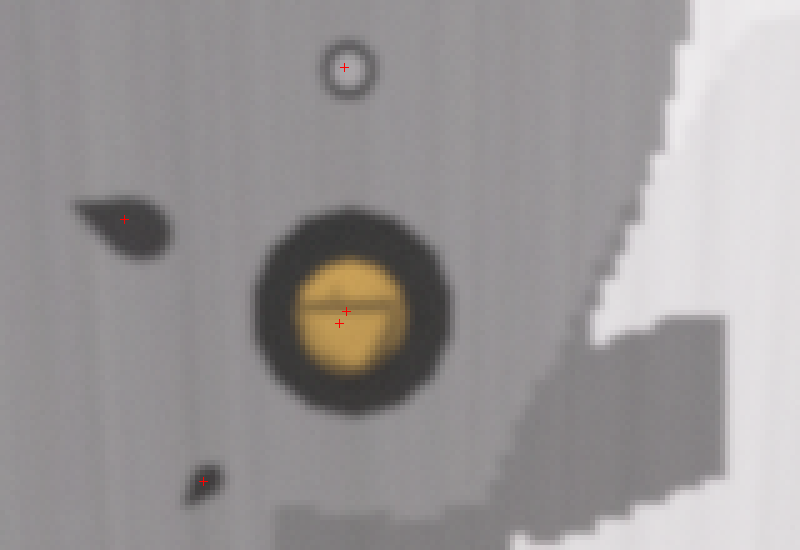

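```bash
python3 - <<'E'
from h import *
import pickle
from scipy.optimize import least_squares
f=pickle.load(open("w5.pkl","rb"))
px=lambda c:(240+c[0]/5-.5*.8,60+c[1]/5-.4)
P=[atz(f,px(c),.062)[:2] for c in((350,69),(131,223),(205,483),(351.5,310))]
print(np.round(P,4))
def m(v,a,R=.036): return v[:2]+R*np.array([np.cos(v[2]+a),np.sin(v[2]+a)])
q=least_squares(lambda v:np.concatenate([m(v,a)-p for a,p in zip((0,1.2,2.4),P)]+[v[:2]-P[3]]),[.59,.2,0])
print(q.x,np.degrees(q.x[2]),q.fun*1e3)
print("tip flat line",atz(f,px((345,303)),.088),"tip ctr guess",atz(f,px((345,321)),.088))
E
```

```text
[[0.6265 0.1999]
 [0.6062 0.2355]
 [0.5649 0.2279]
 [0.591  0.202 ]]
[ 0.5907105   0.20220889 -0.05724822] -3.2800813434604166 [ 0.15462254  0.2895773  -0.54378259 -0.53578265  0.71663192  0.08140091
 -0.32747188  0.16480443]
tip flat line [0.59364241 0.20196317 0.088     ] tip ctr guess [0.59116002 0.20213528 0.088     ]
```

```bash
python3 - <<'E'
from h import *
import pickle
f=pickle.load(open("w5.pkl","rb"));z0=.1678
g=lambda c,z:atz(f,(210+c[0]/3-.33,150+c[1]/3-.33),z)
zc=z0-.0035
L,R_,F=g((203,290),zc),g((461,290),zc),g((332,177),zc)
print(L,R_,F,"diam",L[1]-R_[1],"ctr",F[:2]-[ (L[1]-R_[1])/2,0])
zs=z0-.0075 # skirt top
F2=g((332,152),zs);print("skirt front top",F2,F2[0]-.024, "lower", g((332,152),z0-.0235)[0]-.024)
print("bar front face base",g((332,190),zc), "bar front top",g((332,229),z0+.0165),"bar rear top",g((332,472),z0+.0165))
E
```

```text
[0.5340762  0.21997928 0.1643    ] [0.53143764 0.17442392 0.1643    ] [0.55393546 0.19598062 0.1643    ] diam 0.04555535791065621 ctr [0.53115778 0.19598062]
skirt front top [0.55708823 0.19579533 0.1603    ] 0.5330882344236434 lower 0.5278568853377139
bar front face base [0.55158487 0.19611612 0.1643    ] bar front top [0.55285486 0.19606062 0.1843    ] bar rear top [0.50995609 0.19853355 0.1843    ]
```

>>> apply_moves([
  [0.03, 0.003, 0],
  [0.06, 0.005, -0.01],
  [0.06, 0.005, -0.03],
  [0.06, 0.005, -0.043],
  [0.06, 0.005, -0.048],
  [0.06, 0.005, -0.048],
  [0.06, 0.005, -0.048],
  [0.06, 0.005, -0.048],
], turn=[0, 0, 0, 0, 0, 0, 0, 0], grip=[0, 0, 0, 0, 0, 0, 0, 0])

```text
time_s: 10.15
ee_pos: [0.5894, 0.2032, 0.1204]
tcp_rot: [-3.14, 0.088, -0.001]
contact_force: [-0.6, 0.3, -0.2]
grip_width: 0.0112
grip_force: 80.1
```

```bash
cat > st.py <<'E'
from h import *
s=r.sense()
for k in("time_s","ee_pos","contact_force","ft_torque","grip_width","grip_force","joint_pos"):print(k,np.round(s[k],4))
M=Ro.from_rotvec(s["tcp_rot"]).as_matrix();print("knob ang",np.degrees(np.arctan2(M[1,1],M[0,1]))+90,M[:,2])
E
python3 st.py
```

```text
time_s 10.15
ee_pos [0.5894 0.2032 0.1204]
contact_force [-0.5601  0.306  -0.2132]
ft_torque [ 0.0049  0.0203 -0.0062]
grip_width 0.0112
grip_force 80.0899
joint_pos [-1.0144  0.9241  1.0095  1.7295 -0.9084  1.0295 -1.2941]
knob ang -3.201102830622631 [ 8.39565294e-04  4.70849101e-04 -9.99999537e-01]
```

>>> apply_moves([
  [0, -0.001, -0.002],
  [0, -0.001, -0.005],
  [0, -0.001, -0.008],
  [0, -0.001, -0.01],
  [0, -0.001, -0.012],
  [0, -0.001, -0.012],
], turn=[0, 0, 0, 0, 0, 0], grip=[0, 0, 0, 0, 0, 0])

```text
time_s: 10.75
ee_pos: [0.5897, 0.2018, 0.1075]
tcp_rot: [3.14, -0.088, 0.002]
contact_force: [5.2, -1.2, -3.1]
grip_width: 0.0108
grip_force: 80.0
```

```bash
python3 st.py
```

```text
time_s 10.75
ee_pos [0.5897 0.2018 0.1075]
contact_force [ 5.2473 -1.2326 -3.0542]
ft_torque [-0.0884 -1.2128  0.0013]
grip_width 0.0108
grip_force 80.0356
joint_pos [-1.0058  0.9381  0.9942  1.7365 -0.924   1.0098 -1.282 ]
knob ang -3.220951583573907 [ 9.58248255e-04 -2.62205887e-04 -9.99999507e-01]
```

>>> apply_moves([
  [0.0007, 0, 0],
  [0.0007, 0, -0.002],
  [0.0007, 0, -0.004],
  [0.0007, 0, -0.004],
], turn=[0, 0, 0, 0], grip=[0, 0, 0, 0])

```text
time_s: 11.15
ee_pos: [0.59, 0.2019, 0.1034]
tcp_rot: [3.14, -0.088, 0.0]
contact_force: [4.4, -0.1, -2.2]
grip_width: 0.0108
grip_force: 80.0
```

```bash
python3 st.py
```

```text
time_s 11.15
ee_pos [0.59   0.2019 0.1034]
contact_force [ 4.4132 -0.0952 -2.2472]
ft_torque [ 0.0227 -1.0577 -0.0331]
grip_width 0.0108
grip_force 80.0493
joint_pos [-1.0026  0.9432  0.9889  1.7369 -0.9288  1.0051 -1.2791]
knob ang -3.221818824106549 [ 1.49482365e-04 -7.41287361e-05 -9.99999986e-01]
```

>>> apply_moves([
  [0.0007, 0, 0],
  [0.0007, 0, -0.003],
  [0.0007, 0, -0.005],
  [0.0007, 0, -0.007],
  [0.0007, 0, -0.007],
], turn=[0, 0, 0, 0, 0], grip=[0, 0, 0, 0, 0])

```text
time_s: 11.65
ee_pos: [0.5904, 0.2019, 0.0962]
tcp_rot: [3.14, -0.088, -0.001]
contact_force: [-0.5, 0.3, -1.2]
grip_width: 0.0107
grip_force: 80.1
```

```bash
python3 st.py
```

```text
time_s 11.65
ee_pos [0.5904 0.2019 0.0962]
contact_force [-0.5244  0.3149 -1.2243]
ft_torque [-0.0445  0.0162 -0.0202]
grip_width 0.0107
grip_force 80.1032
joint_pos [-0.9978  0.9518  0.9801  1.7386 -0.9374  0.996  -1.2737]
knob ang -3.2192579772672048 [-6.00755667e-04 -1.48433321e-04 -9.99999809e-01]
```

>>> apply_moves([
  [0, 0, -0.001],
  [0, 0, -0.002],
  [0, 0, -0.003],
  [0, 0, -0.003],
], turn=[0, 0, 0, 0], grip=[0, 0, 0, 0])

```text
time_s: 12.05
ee_pos: [0.5906, 0.202, 0.0937]
tcp_rot: [-3.14, 0.088, -0.0]
contact_force: [-0.3, -0.3, 3.7]
grip_width: 0.0111
grip_force: 80.6
```

```bash
python3 st.py
```

```text
time_s 12.05
ee_pos [0.5906 0.202  0.0937]
contact_force [-0.3145 -0.2531  3.6749]
ft_torque [-0.0561  0.3037 -0.0114]
grip_width 0.0111
grip_force 80.5906
joint_pos [-0.9963  0.9546  0.9769  1.7396 -0.9411  0.9917 -1.2712]
knob ang -3.2170475597982744 [ 2.00062773e-05  1.22825965e-04 -9.99999992e-01]
```

>>> apply_moves([
  [0, 0, -0.001],
  [0, 0, -0.002],
  [0, 0, -0.003],
  [0, 0, -0.0035],
  [0, 0, -0.0035],
], turn=[0, 0, 0, 0, 0], grip=[0, 0, 0, 0, 0])

```text
time_s: 12.55
ee_pos: [0.5907, 0.2019, 0.0902]
tcp_rot: [-3.14, 0.088, -0.0]
contact_force: [-0.9, -0.7, 6.0]
grip_width: 0.011
grip_force: 80.9
```

```bash
python3 st.py
```

```text
time_s 12.55
ee_pos [0.5907 0.2019 0.0902]
contact_force [-0.8909 -0.7164  6.0065]
ft_torque [-0.048   0.4532  0.0483]
grip_width 0.011
grip_force 80.8768
joint_pos [-0.9943  0.9586  0.9726  1.741  -0.9456  0.9865 -1.2682]
knob ang -3.2154718213193405 [ 1.22724204e-04  5.60469543e-05 -9.99999991e-01]
```

>>> apply_moves([
  [0, 0, -0.001],
  [0, 0, -0.0015],
  [0, 0, -0.002],
  [0, 0, -0.0025],
  [0, 0, -0.0025],
], turn=[0, 0, 0, 0, 0], grip=[0, 0, 0, 0, 0])

```text
time_s: 13.05
ee_pos: [0.591, 0.2019, 0.089]
tcp_rot: [-3.139, 0.088, -0.001]
contact_force: [-8.3, -0.4, 29.0]
grip_width: 0.0109
grip_force: 84.3
```

```bash
python3 st.py
```

```text
time_s 13.05
ee_pos [0.591  0.2019 0.089 ]
contact_force [-8.3003 -0.3528 28.9814]
ft_torque [0.0233 1.9489 0.0057]
grip_width 0.0109
grip_force 84.3189
joint_pos [-0.9931  0.9597  0.9711  1.7416 -0.9483  0.9842 -1.2662]
knob ang -3.2250561426257747 [ 9.54409242e-04  1.05985671e-03 -9.99998983e-01]
```

>>> apply_moves([
  [0, 0, 0.0005],
  [0, 0, 0.0005],
  [0, 0, 0.0005],
  [0, 0, 0.0005],
  [0, 0, 0.0005],
  [0, 0, 0.0005],
  [0, 0, 0.0005],
  [0, 0, 0.0005],
  [0, 0, 0.0005],
  [0, 0, 0.0005],
], turn=[0, 0, 0.01, 0.02, 0.03, 0.04, 0.05, 0.06, 0.07, 0.07], grip=[0, 0, 0, 0, 0, 0, 0, 0, 0, 0])

```text
time_s: 14.05
ee_pos: [0.5913, 0.202, 0.0893]
tcp_rot: [-3.13, -0.259, -0.003]
contact_force: [-2.4, -0.2, 18.6]
grip_width: 0.011
grip_force: 82.8
```

```bash
python3 st.py
```

```text
time_s 14.05
ee_pos [0.5913 0.202  0.0893]
contact_force [-2.4178 -0.1972 18.6163]
ft_torque [-0.0063  0.7813 -0.0328]
grip_width 0.011
grip_force 82.805
joint_pos [-0.9732  0.9322  0.924   1.7402 -0.9043  0.954  -1.0784]
knob ang 9.445468973362964 [ 1.64064192e-03  9.87677434e-04 -9.99998166e-01]
```

>>> apply_moves([
  [0, 0, 0],
  [0, 0, 0],
  [0, 0, 0],
  [0, 0, 0],
  [0, 0, 0],
  [0, 0, 0],
  [0, 0, 0],
  [0, 0, 0],
  [0, 0, 0],
  [0, 0, 0],
], turn=[0.02, 0.04, 0.06, 0.08, 0.1, 0.12, 0.14, 0.16, 0.17, 0.17], grip=[0, 0, 0, 0, 0, 0, 0, 0, 0, 0])

```text
time_s: 15.05
ee_pos: [0.5912, 0.2022, 0.0892]
tcp_rot: [-2.951, -1.076, -0.002]
contact_force: [-5.6, 1.1, 20.5]
grip_width: 0.0108
grip_force: 82.9
```

```bash
python3 st.py
```

```text
time_s 15.05
ee_pos [0.5912 0.2022 0.0892]
contact_force [-5.6026  1.0697 20.5415]
ft_torque [ 0.0479  1.0723 -0.0499]
grip_width 0.0108
grip_force 82.8567
joint_pos [-0.9161  0.87    0.8024  1.7375 -0.789   0.8873 -0.6341]
knob ang 40.05199860366303 [ 0.00118993  0.00125625 -0.9999985 ]
```

>>> apply_moves([
  [-0.0003, 0, 0],
  [-0.0005, 0, 0],
  [-0.0005, 0, 0],
  [-0.0005, 0, 0],
  [-0.0005, 0, 0],
  [-0.0005, 0, 0],
  [-0.0005, 0, 0],
  [-0.0005, 0, 0],
  [-0.0005, 0, 0],
  [-0.0005, 0, 0],
], turn=[0.02, 0.04, 0.06, 0.08, 0.1, 0.12, 0.14, 0.16, 0.176, 0.176], grip=[0, 0, 0, 0, 0, 0, 0, 0, 0, 0])

```text
time_s: 16.05
ee_pos: [0.5911, 0.2021, 0.0892]
tcp_rot: [2.545, 1.841, 0.004]
contact_force: [-0.9, -0.2, 17.3]
grip_width: 0.011
grip_force: 82.5
```

```bash
python3 st.py
```

```text
time_s 16.05
ee_pos [0.5911 0.2021 0.0892]
contact_force [-0.946  -0.2385 17.3249]
ft_torque [-0.146   0.2929 -0.0845]
grip_width 0.011
grip_force 82.4569
joint_pos [-0.845   0.8131  0.667   1.7349 -0.657   0.8274 -0.1873]
knob ang 71.76601494550425 [ 0.00216037  0.00110767 -0.99999705]
```

Now back by about 4.5° within the play, so pointer and spindle both sit at the mark.

>>> apply_moves([
  [0, 0, 0],
  [0, 0, 0],
  [0, 0, 0],
  [0, 0, 0],
], turn=[-0.01, -0.02, -0.025, -0.025], grip=[0, 0, 0, 0])

```text
time_s: 16.45
ee_pos: [0.5913, 0.202, 0.0892]
tcp_rot: [2.617, 1.736, 0.004]
contact_force: [-0.6, 0.4, 18.0]
grip_width: 0.0107
grip_force: 82.6
```

```bash
python3 st.py; python3 - <<'E'
from h import *
s,f=wrist()
print(proj(f,[.6062,.2355,.062]))
# bar-edge/pointer direction from image: dark line on the bright bar
show(f,"w6.png",3,(210,100,430,290))
for n in("wrist",):
  for d in r.search_frame(f,"flame_mark")[:2]: print(d)
E
```

```text
time_s 16.45
ee_pos [0.5913 0.202  0.0892]
contact_force [-0.5829  0.3506 18.0167]
ft_torque [-0.1214  0.1539 -0.0274]
grip_width 0.0107
grip_force 82.6475
joint_pos [-0.8565  0.821   0.6879  1.7354 -0.677   0.8351 -0.252 ]
knob ang 67.11776979832356 [ 2.43954735e-03  6.11518098e-04 -9.99996837e-01]
[321.88068767 175.76482775]
{'at': [446.6, 137.0], 'conf': 0.87}
```

```bash
python3 -c "
from plant import r
print(r.finish_job())"
```

```text
the job is handed in; nothing more can be done
None
```

The knob is seated on the spindle and was pressed to the end stop at off, then turned anticlockwise under that press to about 1.23 rad (the large flame mark is at 1.2). I handed the job in at 16.5 s with the gripper holding it pressed at about 18 N; the knob angle comes from the gripper's pose, and I did not check it in a final picture.

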